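Change the racks over at the staging panel and log in the reagent

TASK

Change over the tube racks on the black panel: the samples are settled, so slide the racks flat along the panel, never lifting or tipping them - first the white-capped rack from the yellow outline to the green outline, then the yellow-capped rack from the white outline into the yellow outline, each left square inside its outline. Then pick up the white bottle with the black cap and hold it upright about 3 cm in front of the scanner's red window, level with it, first with its blue label facing the window for a moment and then with its orange label, and finally stand it gently upright on the round red-rimmed mark, without ever letting it go in the air. Leave everything else where it is.

Things in the scene. Friction and masses are not known exactly. Their poses are not given: they have to be found in the camera images.
- panel: fixed black glass panel, 200 mm (its x) by 410 mm (its y) and 6 mm thick; origin at the centre of its underside on the table, top 6 mm higher. The three outlines lie in a row along its y axis, 150 mm apart, the yellow one in the middle.
- bay_read: yellow painted outline on the panel (reading bay, always the middle one), 160 mm (x) by 84 mm (y) outside, line 5 mm wide, flat; origin at its centre on the panel's top; axes parallel to the panel's. The white-capped rack starts here.
- bay_done: green painted outline, same size and axes (finished bay), at one end of the row; empty at the start. Which end varies.
- bay_wait: white painted outline, same size and axes (waiting bay), at the other end of the row. The yellow-capped rack starts here, a little askew.
- rack_done: loose grey tube rack with ten WHITE caps, about 0.35 kg: block 130 mm (its x) by 60 mm (its y) by 48 mm high, caps up to 66 mm within the middle 114 by 46 mm; small orange tab on its -x end; origin at the centre of its underside, z up. Its long sides are flat and upright.
- rack_wait: loose grey tube rack with ten YELLOW caps, otherwise like rack_done.
- bottle: loose white square bottle with round black cap, about 0.12 kg: body 40 x 40 x 60 mm high, neck diameter 24 mm, cap diameter 30 mm from 66 to 100 mm above the base; origin at the centre of its underside, z up. Blue label on its +x face, orange label on its -x face; each label folds 5 mm over the top edge of the body, so it shows from above. Any yaw at the start.
- label_blue (a point): centre of the blue label on the bottle's +x face, 30 mm above its base
- label_orange (a point): centre of the orange label on the bottle's -x face, 30 mm above its base
- scanner: fixed label scanner: white head 60 x 70 mm and 60 mm high, 60 to 120 mm above the table, on a post and a dark foot 90 x 80 x 12 mm; origin on the table under the head's centre; the window looks along its -x axis; a teal stripe crosses the head's top on the window's side. It stands at the left or the right of the panel, the bottle at the other side.
- window (a point): centre of the scanner's red window, on the head's -x face, 90 mm above the table
- spot: flat round mark on the table, white with a red rim, 68 mm across; origin at its centre. At the left or the right of the panel, the pale dish at the other side.
- dish: loose pale covered dish, 64 mm across, 23 mm high; bystander; origin under its centre
- green_bottle: loose brown bottle with white cap and green labels, shaped like the bottle; bystander
- spare_rack: loose grey rack with red caps, 130 x 60 x 66 mm, off the panel; bystander
- cap_box: loose green open box 100 x 150 x 50 mm; bystander
- tip_box: loose blue box of white tips 110 x 75 x 48 mm; bystander
- foam_tray: loose white foam tray with 20 yellow-capped tubes, 130 x 160 x 78 mm, off the panel; bystander
- marker: loose white and blue marker pen lying down, 110 mm long, 13 mm thick; bystander

How it is judged:
On the way, in this order (a step that is already met when the one before it is completed fails the run):
1. the white-capped rack stands square inside the green outline (x of rack_done in the frame of bay_done between -0.015 and 0.015 m and y of rack_done in the frame of bay_done between -0.013 and 0.013 m and angle between the x axis of rack_done and the x axis of bay_done, either way round below 0.14 rad and angle between rack_done's own z axis and vertical below 0.06 rad), for 0.2 s.
2. the yellow-capped rack stands square inside the yellow outline, the white-capped one still inside the green (all of step 1 and x of rack_wait in the frame of bay_read between -0.015 and 0.015 m and y of rack_wait in the frame of bay_read between -0.013 and 0.013 m and angle between the x axis of rack_wait and the x axis of bay_read, either way round below 0.14 rad and angle between rack_wait's own z axis and vertical below 0.06 rad), for 0.2 s.
3. held bottle shows its blue label to the window for 0.3 s: window 22 to 92 mm from the bottle's axis, within 28 mm sideways, 5 to 58 mm above its base, square within 25 degrees (x of window in the frame of bottle between 0.022 and 0.092 m and y of window in the frame of bottle between -0.028 and 0.028 m and z of window in the frame of bottle between 0.005 and 0.058 m and angle between the x axis of bottle and the x axis of scanner, either way round below 0.45 rad and angle between bottle's own z axis and vertical below 0.3 rad and contact force between the fingers and bottle above 0.3 N), for 0.3 s.
4. held bottle shows its orange label to the window for 0.3 s: window 22 to 92 mm from the bottle's axis, within 28 mm sideways, 5 to 58 mm above its base, square within 25 degrees (x of window in the frame of bottle between -0.092 and -0.022 m and y of window in the frame of bottle between -0.028 and 0.028 m and z of window in the frame of bottle between 0.005 and 0.058 m and angle between the x axis of bottle and the x axis of scanner, either way round below 0.45 rad and angle between bottle's own z axis and vertical below 0.3 rad and contact force between the fingers and bottle above 0.3 N), for 0.3 s.
At the end, for the whole second after the job is handed in: White-capped rack in the green and yellow-capped rack in the yellow outline, flat: centres within 15 mm along and 13 mm across, turned under 8 degrees. Bottle upright on the table, centre within 16 mm of the round mark's centre. All at rest (all of step 2 and horizontal distance between bottle and spot below 0.016 m and angle between bottle's own z axis and vertical below 0.08 rad and height (world z) of bottle below 0.006 m and linear speed of each of bottle, rack_done, rack_wait below 0.02 m/s); the robot touches nothing.
It fails at once if the white-capped rack is lifted off the panel (8 mm) or tipped (z of rack_done in the frame of panel above 0.014 m or angle between rack_done's own z axis and vertical above 0.15 rad).
It fails at once if the yellow-capped rack is lifted off the panel (8 mm) or tipped (z of rack_wait in the frame of panel above 0.014 m or angle between rack_wait's own z axis and vertical above 0.15 rad).
It fails at once if the bottle is tipped right over (angle between bottle's own z axis and vertical above 0.7 rad).
It fails at once if the bottle is let go in the air (more than 20 mm up) (height (world z) of bottle above 0.02 m and contact force between the fingers and bottle below 0.1 N).
It fails at once if a bystander is moved by more than 25 mm (distance of any of dish, green_bottle, spare_rack, cap_box, tip_box, foam_tray, marker from where it was at the start of the episode above 0.025 m).
It also fails if it takes over 72 s, if anything falls off the work surface, if the arm or the gripper's body presses on something with over 40 N, if the wrist force passes 120 N, or if a joint passes its speed limit or range.

ROBOT

A 6-joint arm with a two-finger parallel gripper is mounted at the origin on the work surface. World frame = base frame: x ahead of the robot, y to its left, z up, the work surface at z = 0. Lengths are in m, angles in rad, forces in N, time in s.
With the tool pointing down it reaches from about 0.25 to 0.775 m from the base axis. Payload 4 kg.
Tool frame: the origin (TCP) lies midway between the tips of the shut fingers; the grasp point (between the pads) lies 19 mm behind it (grip_point_offset is the distance from the TCP to the grasp point, in m); z points along the fingers, y is the line along which they close (so a half turn about z gives the same grasp; the last joint's range is limited). The gripper opens to 94 mm and grips with 3 to 60 N. Pads are 16 mm wide; open, the fingers measure 119 mm over their backs; the gripper's body (75 mm by 177 mm) begins 78 mm behind the grasp point.
Start: joints at [-1.43, 0.087, 1.371, -0, 1.684, -0.103], TCP at [0.133, -0.534, 0.206] pointing down, gripper open.
Joint ranges: [-3.1, 3.1], [-0.76, 2.03], [0.27, 2.55], [-1.08, 4.22], [0.17, 2.65], [-2.57, 2.57]. Speed limits (rad/s): [2.79, 2.79, 3.14, 3.14, 3.14, 3.14].

INTERFACE

Orientations are given as [roll, pitch, yaw] about the fixed x, y, z axes, in that order (R = Rz(yaw) Ry(pitch) Rx(roll)).
In Python, from bench import * gives the robot as it stands.
- The arm moves only by the tool carry_out, never from a script. Its argument "commands" is a list of rows, each a list of 6 numbers: the shift along the tool's x, y, z in m, then the turn, a rotation vector about the tool's x, y, z in rad. In form: [[tx, ty, tz, rx, ry, rz], ...]. A call has exactly 5 rows; each row is the pose to reach, as a shift and turn from the pose commanded when the call began, along the tool's axes at that moment; what a row does not reach only later rows make up. A row lasts 1/10 s, in which the tool goes at most 50 mm and 8.59 degrees, less where a joint would pass 70% of its speed; a pose out of reach is approached as far as the arm can. A call with a gripper value outside its range is refused whole. "jaw" is the opening, from 0 (shut) to 1 (fully open), set as the call begins (left out, the last holds). The fingers move at their own pace and stop on an object; the grip force is fixed at half the most. Time passes only in rows, so rows that repeat a pose let the fingers close, or fill a call up. It gives the time, the measured TCP pose, the force, the opening and the grip force at its end, in the units of the state.
- get_obs(): the state, without advancing time (a new reading comes with each control period).
- snapshot(name): name is "scene" or "top" or "wrist"; returns a dict with "img" (480x640x3 uint8, red, green, blue), "range_z" (480x640 float32, m along the optical axis (not along the pixel's ray), 0 where there is no reading), "fx", "fy", "cx", "cy" (pixels), "R" (3x3) and "t" (3): a world point X has camera coordinates R X + t. Camera axes: x right, y down, z forward; pixel columns grow to the right and rows downward; lengths in m; the calibration is good to about 2 mm. The wrist camera is an equidistant fisheye: a pixel r from the principal point sees the ray r / f radians off the axis. A picture is of the moment at which its call begins.
- close_job(): hands the job in; it is judged then, once.
The state is a dict: "time": time; "joint_positions": joint angles; "qvel": joint speeds; "joint_torque": joint torques, N m; "tool_pos": TCP position; "ee_rot": TCP orientation; "wrist_force": force on the tool from outside, world axes, zero at the start; "wrist_torque": the same for the moment, N m; "width": finger opening in m; "finger_force": force on a finger pad.
Only numpy, scipy, OpenCV 4.12 (cv2) and the standard library are available. Lean on these libraries where they do the work, as an engineer would, in place of code of your own. Each camera call takes 0.05 s, during which the arm holds its last target. There are 200 camera calls.

## Working session

There is one attempt and no reset: what is moved stays moved. The work goes in short steps, Python scripts to look and compute and a tool call to move; the robot and the scene stay as the last step left them, time stands still between calls to the robot, and variables do not carry over. Pictures are saved under pics/ and viewed, at most 10 in all, crops included, and the job is handed in when it is done.

Besides the shell and the picture viewer there is one more tool, called in YAML: its name, and indented under it one key for each argument. carry_out: Moves the arm, as the interface text tells. Its arguments: {"type":"object","properties":{"commands":{"type":"array","items":{"type":"array","items":{"type":"number"}}},"jaw":{"type":"number"}},"required":["commands"]}

```bash
mkdir -p pics; ls
python3 - <<'E'
from bench import *
import cv2,numpy as np
for n in ["top","scene"]:
    s=snapshot(n); cv2.imwrite(f"pics/{n}0.png",s["img"][:,:,::-1]); np.savez(f"{n}0.npz",**s)
    print(n,s["fx"],s["cx"],s["cy"],s["R"].round(3).tolist(),s["t"])
print(get_obs())
E
```

```text
pics
top 560.8681624894076 326.4746966237885 243.33852939300417 [[0.001, -1.0, 0.008], [-0.987, -0.002, -0.16], [0.16, -0.008, -0.987]] [-0.03624229  0.61728367  1.38553636]
scene 549.2218041799822 319.2324113342892 240.98409156116097 [[0.633, 0.774, 0.02], [0.44, -0.339, -0.832], [-0.637, 0.535, -0.555]] [-0.38365953 -0.19011369  1.74622577]
{'time': 0.1, 'joint_positions': array([-1.43006922e+00,  8.78548737e-02,  1.37208501e+00, -3.62888738e-05,
        1.68362644e+00, -1.03096940e-01]), 'qvel': array([-1.75237686e-03, -7.80112074e-04, -4.51137797e-03, -4.81087641e-05,
        3.97626246e-04, -1.69882779e-03]), 'joint_torque': array([ 1.87851569e-03, -3.41250587e+01, -3.03301084e+01,  7.20838364e-02,
        3.03464534e-02, -9.86406417e-05]), 'tool_pos': array([ 0.13269245, -0.53323613,  0.20444476]), 'ee_rot': array([-3.13962575e+00, -1.67244326e-04,  2.43819831e-01]), 'wrist_force': array([0.85454041, 0.31862016, 0.07302058]), 'wrist_torque': array([ 0.00189044, -0.00683312,  0.01299526]), 'finger_force': 0.0, 'width': 0.09404843951475479}
```

View pics/top0.png

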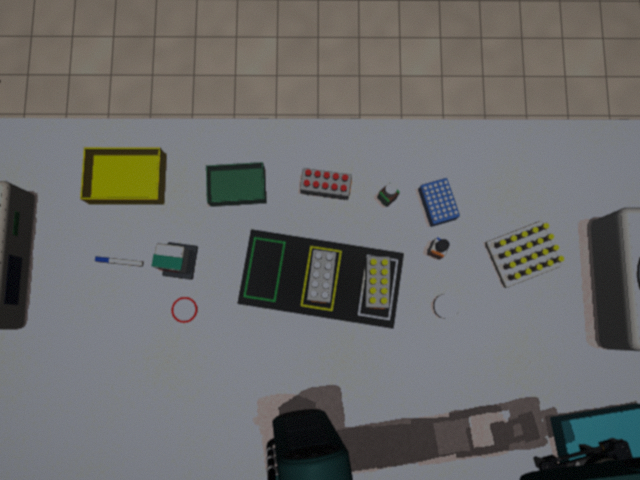

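View pics/scene0.png

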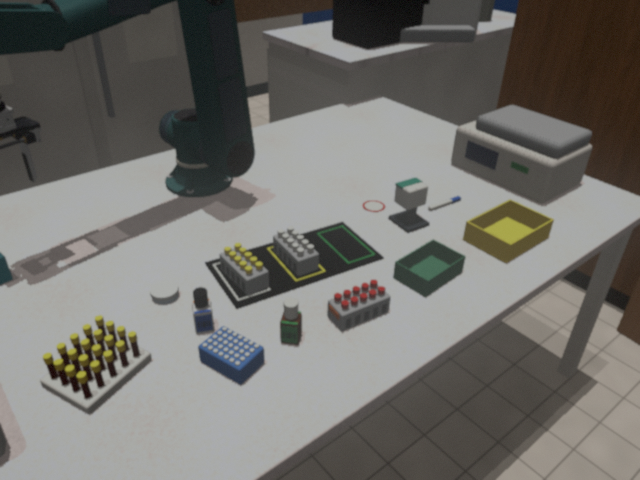

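The top view shows the green outline at (263,268), the yellow at (321,278) with the white-capped rack, and the white at (378,288) with the yellow-capped rack. The bottle is at (438,247), the scanner at (168,257) with its stripe towards the robot, and the spot at (184,310).

```bash
cat > h.py <<'E'
import numpy as np,cv2
def cloud(s):
    d=s["range_z"]; v,u=np.mgrid[0:480,0:640]
    P=np.stack([(u-s["cx"])/s["fx"]*d,(v-s["cy"])/s["fy"]*d,d],-1)
    W=(P-s["t"])@s["R"]; W[d==0]=np.nan
    return W
def onplane(s,uv,z):
    uv=np.atleast_2d(uv).astype(float)
    r=np.stack([(uv[:,0]-s["cx"])/s["fx"],(uv[:,1]-s["cy"])/s["fy"],np.ones(len(uv))],-1)@s["R"]
    c=-np.asarray(s["t"])@s["R"]
    return c+r*((z-c[2])/r[:,2])[:,None]
def rect(xy):
    (c,wh,a)=cv2.minAreaRect((np.asarray(xy)[:,:2]*1000).astype(np.float32)); 
    a=np.deg2rad(a)
    if wh[0]<wh[1]: wh=wh[::-1]; a+=np.pi/2
    a=(a+np.pi/2)%np.pi-np.pi/2
    return np.round(c,1),np.round(wh,1),round(a,3)
def uv(m): v,u=np.nonzero(m); return np.stack([u,v],-1)
E
python3 - <<'E'
from h import *
s=dict(np.load("top0.npz")); W=cloud(s); img=s["img"]; hsv=cv2.cvtColor(img,cv2.COLOR_RGB2HSV)
H,S,V=[hsv[...,i].astype(int) for i in range(3)]
def win(a,b,c,d): m=np.zeros((480,640),bool); m[b:d,a:c]=1; return m
z=W[...,2]
print("table z",np.nanmedian(z[330:345,150:200]))
p=win(235,225,410,332)&(V<70); print("panel",rect(onplane(s,uv(p),.006)))
g=win(235,225,292,312)&(S>100)&(H>45)&(H<85)&(V>40); print("green",g.sum(),rect(onplane(s,uv(g),.006)))
y=win(295,235,345,318)&(S>100)&(H>20)&(H<35)&(V>60); print("yellow",y.sum(),rect(onplane(s,uv(y),.006)))
for n,w in [("rackdone",win(295,235,350,318)),("rackwait",win(350,240,405,325))]:
    m=w&(z>.040)&(z<.054); k=w&(z>.060)
    print(n,m.sum(),rect(W[m|k]),"caps",k.sum(),rect(W[k]),np.nanmax(z[w]))
w=win(420,230,458,265)
for nm,m in [("cap",w&(z>.085)),("body",w&(z>.05)&(z<.07)),("all",w&(z>.02))]:
    print("bottle",nm,m.sum(),W[m].mean(0).round(4),rect(W[m]))
o=w&(S>110)&((H<18)|(H>172))&(V>50); b=w&(H>95)&(H<130)&(S>80)&(V>40)
print("orange",o.sum(),W[o].mean(0).round(4),uv(o).mean(0),"blue",b.sum(),W[b].mean(0) if b.any() else 0)
w=win(140,230,205,285)
m=w&(z>.110)&(z<.13); print("scanhead",m.sum(),rect(W[m]),W[m].mean(0))
t=m&(S>90)&(H>65)&(H<100); print("teal",t.sum(),W[t].mean(0),rect(W[t]))
r=win(160,290,210,330)&(S>100)&((H<10)|(H>170)); print("spot",r.sum(),onplane(s,uv(r),0).mean(0),rect(onplane(s,uv(r),0)))
for nm,w in [("dish",win(425,288,465,325)),("green_b",win(370,178,405,212)),("tip",win(412,172,465,230)),("spare",win(295,160,358,205)),("foam",win(480,215,570,292)),("capbox",win(200,158,272,210))]:
    m=w&(z>.012); print(nm,rect(W[m]),np.nanmax(z[w]))
crop=cv2.resize(img[180:330,140:300][:,:,::-1],None,fx=2.5,fy=2.5); c2=cv2.resize(img[215:275,405:470][:,:,::-1],None,fx=6,fy=6,interpolation=cv2.INTER_CUBIC)
o=np.zeros((380,800,3),np.uint8); o[:375,:400]=crop[:375,:400]; o[:360,405:795]=c2; cv2.imwrite("pics/c1.png",o)
E
```

```text
table z -0.00030197235144271343
panel (array([533.5, -21. ]), array([407.3, 198. ]), np.float64(1.415))
green 614 (array([556.7, 127.3]), array([164.1,  88.4]), np.float64(-0.156))
yellow 537 (array([533.5, -21.1]), array([163.3,  87.1]), np.float64(-0.154))
rackdone 442 (array([533.5, -22.2]), array([132.1,  61. ]), np.float64(-0.118)) caps 388 (array([536.3, -24.1]), array([120.7,  51. ]), np.float64(-0.088)) 0.08226267024870008
rackwait 438 (array([ 518.8, -163.9]), array([132. ,  60.3]), np.float64(-0.018)) caps 403 (array([ 520.5, -165. ]), array([116. ,  55.7]), np.float64(-0.011)) 0.08107312366937885
bottle cap 123 [ 0.6065 -0.3221  0.0996] (array([ 606.5, -322.5]), array([28.9, 27.9]), np.float64(0.7))
bottle body 128 [ 0.6024 -0.3158  0.0599] (array([ 606.8, -323.5]), array([41.6, 40.5]), np.float64(-0.454))
bottle all 326 [ 0.6029 -0.3174  0.0718] (array([ 606.4, -323.6]), array([43., 41.]), np.float64(-0.423))
orange 44 [ 0.5917 -0.3146  0.0583] [436.40909091 253.        ] blue 8 [ 0.62667245 -0.31998496  0.06658698]
scanhead 735 (array([572.7, 348.8]), array([73.2, 61. ]), np.float64(1.456)) [0.57179551 0.34790366 0.1197091 ]
teal 353 [0.5596956  0.34976214 0.12034289] (array([559.6, 349.7]), array([72.2, 29.4]), np.float64(1.443))
spot 143 [4.50596709e-01 3.34619877e-01 1.55275948e-18] (array([450.9, 334.9]), array([65.1, 64.5]), np.float64(-1.57))
dish (array([ 459.6, -342. ]), array([62.4, 61.5]), np.float64(1.556)) 0.03256079620368373
green_b (array([ 748.9, -195.8]), array([42.1, 40.5]), np.float64(-0.841)) 0.10816299973504309
tip (array([ 743.9, -326.2]), array([136.3,  77.7]), np.float64(0.282)) 0.05718581127915296
spare (array([779.7, -33.2]), array([131.5,  63.1]), np.float64(1.435)) 0.07374586445628674
foam (array([ 595.4, -548.6]), array([165. , 130.3]), np.float64(-1.199)) 0.08585311805630712
capbox (array([778.6, 203.6]), array([151. , 103.5]), np.float64(-1.509)) 0.05882770786855406
```

View pics/c1.png

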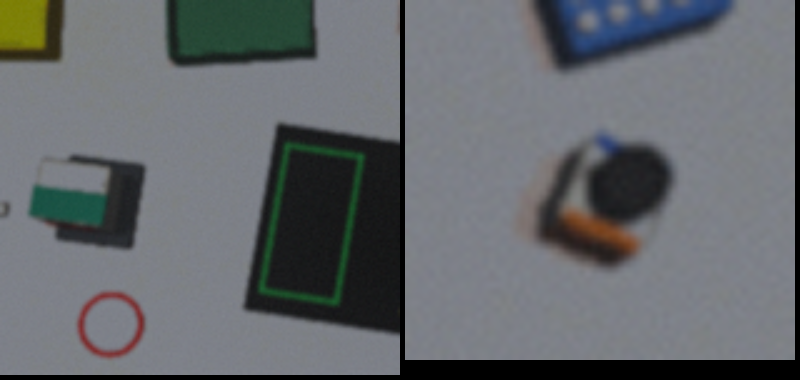

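The crop shows the orange fold facing the robot and left, the blue one on the far side, and the scanner's teal side facing the robot. Measured sizes match those given:
- **Bottle:** yaw about -0.43.
- **Panel:** x axis at -0.156 rad.
- **Window:** about (0.543, 0.352).

```bash
cat > go.py <<'E'
import sys,numpy as np
from scipy.spatial.transform import Rotation as Ro
from bench import *
o=get_obs(); R0=Ro.from_euler("xyz",o["ee_rot"])
print("t",round(o["time"],2),"p",o["tool_pos"].round(4),"e",o["ee_rot"].round(3),"w",round(o["width"],4),"f",round(o["finger_force"],1),o["wrist_force"].round(1),"q6",o["joint_positions"][5].round(2))
for a in sys.argv[1:]:
    x,y,z,psi=map(float,a.split(","))
    R1=Ro.from_euler("xyz",[np.pi,0,psi])
    print(a,"->",(R0.inv().apply(np.array([x,y,z])-o["tool_pos"])).round(4),(R0.inv()*R1).as_rotvec().round(3))
E
python3 go.py .5335,-.022,.15,-.125 .5335,-.022,.02,-.125
```

```text
t 0.1 p [ 0.1327 -0.5332  0.2044] e [-3.14  -0.     0.244] w 0.094 f 0.0 [0.9 0.3 0.1] q6 -0.1
.5335,-.022,.15,-.125 -> [ 0.5124 -0.3992  0.0553] [-0.002  0.     0.369]
.5335,-.022,.02,-.125 -> [ 0.5123 -0.399   0.1853] [-0.002  0.     0.369]
```

carry_out:
  commands:
    - [0.034, -0.0265, 0, 0, 0, 0]
    - [0.068, -0.053, 0, 0, 0, 0]
    - [0.102, -0.0795, 0, 0, 0, 0]
    - [0.136, -0.106, 0, 0, 0, 0]
    - [0.171, -0.133, 0, 0, 0, 0]
  jaw: 1

```text
time: 0.6
tool_pos: [0.2672, -0.3618, 0.205]
ee_rot: [-3.141, 0.0, 0.243]
wrist_force: [0.7, -0.1, -0.3]
width: 0.0938
finger_force: 0.0
```

carry_out:
  commands:
    - [0.034, -0.0265, 0, 0, 0, 0]
    - [0.068, -0.053, 0, 0, 0, 0]
    - [0.102, -0.0795, 0, 0, 0, 0]
    - [0.136, -0.106, 0, 0, 0, 0]
    - [0.171, -0.133, 0, 0, 0, 0]

```text
time: 1.1
tool_pos: [0.401, -0.1914, 0.2051]
ee_rot: [-3.142, 0.0, 0.244]
wrist_force: [0.1, 0.3, -0.3]
width: 0.0938
finger_force: 0.0
```

carry_out:
  commands:
    - [0.034, -0.0265, 0.01, 0, 0, 0.07]
    - [0.068, -0.053, 0.02, 0, 0, 0.14]
    - [0.102, -0.0795, 0.03, 0, 0, 0.21]
    - [0.136, -0.106, 0.04, 0, 0, 0.29]
    - [0.171, -0.133, 0.055, 0, 0, 0.369]

```text
time: 1.6
tool_pos: [0.5353, -0.0212, 0.1503]
ee_rot: [3.141, -0.001, -0.128]
wrist_force: [0.8, -0.9, 0.2]
width: 0.094
finger_force: 0.0
```

```bash
python3 go.py .5335,-.022,.02,-.125
```

```text
t 1.6 p [ 0.5353 -0.0212  0.1503] e [ 3.141e+00 -1.000e-03 -1.280e-01] w 0.094 f 0.0 [ 0.8 -0.9  0.2] q6 1.55
.5335,-.022,.02,-.125 -> [-0.0018  0.001   0.1303] [ 0.    -0.001 -0.003]
```

carry_out:
  commands:
    - [-0.002, 0.001, 0.03, 0, 0, 0]
    - [-0.002, 0.001, 0.06, 0, 0, 0]
    - [-0.002, 0.001, 0.09, 0, 0, 0]
    - [-0.002, 0.001, 0.115, 0, 0, 0]
    - [-0.002, 0.001, 0.13, 0, 0, 0]

```text
time: 2.1
tool_pos: [0.53, -0.023, 0.0172]
ee_rot: [-3.142, 0.005, -0.125]
wrist_force: [-0.6, 0.3, -0.6]
width: 0.0937
finger_force: 0.0
```

carry_out:
  commands:
    - [0, 0, 0, 0, 0, 0]
    - [0, 0, 0, 0, 0, 0]
    - [0, 0, 0, 0, 0, 0]
    - [0, 0, 0, 0, 0, 0]
    - [0, 0, 0, 0, 0, 0]
  jaw: 0

```text
time: 2.6
tool_pos: [0.5333, -0.0231, 0.0219]
ee_rot: [-3.14, -0.003, -0.125]
wrist_force: [-0.5, 1.0, 2.0]
width: 0.0598
finger_force: 30.0
```

```bash
python3 go.py .545,.05,.02,-.156 .557,.127,.02,-.156
python3 - <<'E'
from bench import *
import cv2,numpy as np
s=snapshot("top"); np.savez("top1.npz",**s); cv2.imwrite("pics/top1.png",cv2.resize(s["img"][210:340,220:430][:,:,::-1],None,fx=3,fy=3))
E
```

```text
t 2.6 p [ 0.5333 -0.0231  0.0219] e [-3.14e+00 -3.00e-03 -1.25e-01] w 0.0598 f 30.0 [-0.5  1.   2. ] q6 1.55
.545,.05,.02,-.156 -> [ 0.0025 -0.074   0.002 ] [-0.001 -0.003  0.031]
.557,.127,.02,-.156 -> [ 0.0048 -0.1519  0.0021] [-0.001 -0.003  0.031]
```

View pics/top1.png

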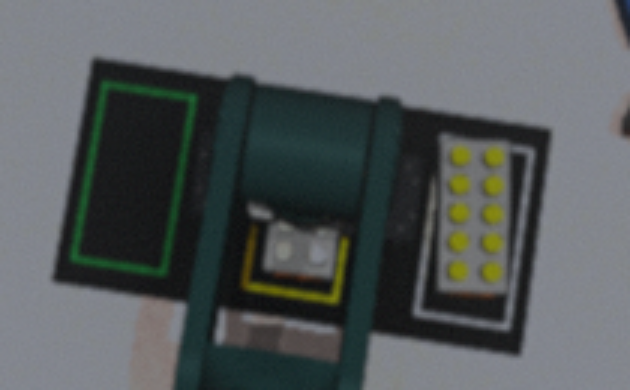

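The gripper holds the white-capped rack at 59.8 mm opening. Now I slide it along the panel.

carry_out:
  commands:
    - [0, -0.006, 0, 0, 0, 0]
    - [0.001, -0.019, 0, 0, 0, 0.01]
    - [0.001, -0.036, 0, 0, 0, 0.02]
    - [0.002, -0.054, 0, 0, 0, 0.025]
    - [0.0025, -0.074, 0, 0, 0, 0.031]

```text
time: 3.15
tool_pos: [0.545, 0.0482, 0.022]
ee_rot: [3.138, -0.003, -0.157]
wrist_force: [-0.4, -5.1, 6.2]
width: 0.0598
finger_force: 30.0
```

carry_out:
  commands:
    - [0, -0.02, 0, 0, 0, 0]
    - [0, -0.04, 0, 0, 0, 0]
    - [0, -0.058, 0, 0, 0, 0]
    - [0, -0.071, 0, 0, 0, 0]
    - [0, -0.077, 0, 0, 0, 0]

```text
time: 3.65
tool_pos: [0.5569, 0.1252, 0.022]
ee_rot: [3.138, -0.003, -0.155]
wrist_force: [-0.5, -5.5, 6.8]
width: 0.0596
finger_force: 30.0
```

carry_out:
  commands:
    - [0, 0, 0, 0, 0, 0]
    - [0, 0, 0, 0, 0, 0]
    - [0, 0, 0, 0, 0, 0]
    - [0, 0, 0, 0, 0, 0]
    - [0, 0, 0, 0, 0, 0]

```text
time: 4.15
tool_pos: [0.557, 0.1259, 0.0219]
ee_rot: [-3.141, -0.003, -0.156]
wrist_force: [-1.0, -1.1, 5.2]
width: 0.0599
finger_force: 30.0
```

```bash
python3 go.py .557,.127,.02,-.156
```

```text
t 4.15 p [0.557  0.1259 0.0219] e [-3.141e+00 -3.000e-03 -1.560e-01] w 0.0599 f 30.0 [-1.  -1.1  5.2] q6 1.85
.557,.127,.02,-.156 -> [-0.0002 -0.0011  0.0019] [-0.    -0.003  0.   ]
```

carry_out:
  commands:
    - [0, 0, 0, 0, 0, 0]
    - [0, 0, 0, 0, 0, 0]
    - [0, 0, 0, 0, 0, 0]
    - [0, 0, 0, 0, 0, 0]
    - [0, 0, 0, 0, 0, 0]
  jaw: 1

```text
time: 4.65
tool_pos: [0.5556, 0.1257, 0.0201]
ee_rot: [3.141, 0.001, -0.156]
wrist_force: [-0.7, 0.6, -0.3]
width: 0.0932
finger_force: 0.0
```

carry_out:
  commands:
    - [0, 0, -0.015, 0, 0, 0]
    - [0, 0, -0.04, 0, 0, 0]
    - [0, 0, -0.07, 0, 0, 0]
    - [0, 0, -0.1, 0, 0, 0]
    - [0, 0, -0.12, 0, 0, 0]

```text
time: 5.15
tool_pos: [0.557, 0.1259, 0.1446]
ee_rot: [-3.14, -0.005, -0.156]
wrist_force: [0.5, 0.1, -0.4]
width: 0.0936
finger_force: 0.0
```

```bash
python3 go.py .519,-.164,.14,-.018
python3 - <<'E'
from bench import *
from h import *
s=snapshot("top"); np.savez("top2.npz",**s); W=cloud(s); z=W[...,2]
for n,a in [("done",(236,232,292,310)),("wait",(352,240,405,325))]:
    m=np.zeros(z.shape,bool); m[a[1]:a[3],a[0]:a[2]]=1; m&=(z>.04)&(z<.08)
    print(n,m.sum(),rect(W[m]))
E
```

```text
t 5.15 p [0.557  0.1259 0.1446] e [-3.14  -0.005 -0.156] w 0.0936 f 0.0 [ 0.5  0.1 -0.4] q6 1.85
.519,-.164,.14,-.018 -> [0.0075 0.2923 0.0043] [-0.001 -0.005 -0.138]
done 346 (array([558.5, 126.4]), array([136.7,  51.7]), np.float64(-0.321))
wait 1239 (array([ 518.9, -163.9]), array([132. ,  60.9]), np.float64(-0.016))
```

carry_out:
  commands:
    - [0, 0.02, 0, 0, 0, 0]
    - [0.001, 0.06, 0, 0, 0, -0.03]
    - [0.003, 0.1, 0, 0, 0, -0.06]
    - [0.004, 0.14, 0, 0, 0, -0.1]
    - [0.005, 0.18, 0, 0, 0, -0.138]

```text
time: 5.7
tool_pos: [0.5324, -0.0542, 0.1407]
ee_rot: [3.141, -0.0, -0.016]
wrist_force: [0.7, -0.9, 0.1]
width: 0.094
finger_force: 0.0
```

```bash
python3 go.py .519,-.164,.02,-.018
python3 - <<'E'
from bench import *
from h import *
s=snapshot("top"); np.savez("top2.npz",**s); W=cloud(s); z=W[...,2]
m=np.zeros(z.shape,bool); m[232:310,236:292]=1; m&=(z>.04)&(z<.08)
print(m.sum(),rect(W[m]))
E
```

```text
t 5.7 p [ 0.5324 -0.0542  0.1407] e [ 3.141 -0.    -0.016] w 0.094 f 0.0 [ 0.7 -0.9  0.1] q6 1.38
.519,-.164,.02,-.018 -> [-0.0116  0.1099  0.1207] [ 0.    -0.     0.002]
1229 (array([556.9, 124.6]), array([131.6,  61.6]), np.float64(-0.154))
```

carry_out:
  commands:
    - [-0.003, 0.03, 0, 0, 0, 0]
    - [-0.006, 0.06, 0, 0, 0, 0]
    - [-0.009, 0.09, 0, 0, 0, 0]
    - [-0.0115, 0.11, 0, 0, 0, 0]
    - [-0.0115, 0.11, 0.01, 0, 0, 0]

```text
time: 6.25
tool_pos: [0.5199, -0.1652, 0.1318]
ee_rot: [3.139, -0.003, -0.022]
wrist_force: [0.8, 0.6, 0.3]
width: 0.0941
finger_force: 0.0
```

carry_out:
  commands:
    - [0, 0, 0.03, 0, 0, 0]
    - [0, 0, 0.06, 0, 0, 0]
    - [0, 0, 0.085, 0, 0, 0]
    - [0, 0, 0.105, 0, 0, 0]
    - [0, 0, 0.111, 0, 0, 0]

```text
time: 6.75
tool_pos: [0.5171, -0.1604, 0.016]
ee_rot: [-3.139, 0.006, -0.017]
wrist_force: [-0.5, -0.0, 0.0]
width: 0.0941
finger_force: 0.0
```

carry_out:
  commands:
    - [0, 0, 0, 0, 0, 0]
    - [0, 0, 0, 0, 0, 0]
    - [0, 0, 0, 0, 0, 0]
    - [0, 0, 0, 0, 0, 0]
    - [0, 0, 0, 0, 0, 0]
  jaw: 0

```text
time: 7.25
tool_pos: [0.5201, -0.1634, 0.0207]
ee_rot: [3.14, -0.002, -0.018]
wrist_force: [-0.2, -1.1, 1.1]
width: 0.0598
finger_force: 29.9
```

```bash
python3 go.py .526,-.09,.02,-.10 .5335,-.0215,.02,-.156
```

```text
t 7.25 p [ 0.5201 -0.1634  0.0207] e [ 3.14e+00 -2.00e-03 -1.80e-02] w 0.0598 f 29.9 [-0.2 -1.1  1.1] q6 1.18
.526,-.09,.02,-.10 -> [ 0.0045 -0.0735  0.0006] [ 0.002 -0.002  0.082]
.5335,-.0215,.02,-.156 -> [ 0.0108 -0.1421  0.0005] [ 0.001 -0.002  0.138]
```

carry_out:
  commands:
    - [0.0005, -0.006, 0, 0, 0, 0.006]
    - [0.001, -0.02, 0, 0, 0, 0.022]
    - [0.002, -0.037, 0, 0, 0, 0.04]
    - [0.003, -0.055, 0, 0, 0, 0.06]
    - [0.0045, -0.0735, 0, 0, 0, 0.082]

```text
time: 7.75
tool_pos: [0.5258, -0.0901, 0.0207]
ee_rot: [3.139, -0.002, -0.102]
wrist_force: [-0.3, -3.8, 2.5]
width: 0.0597
finger_force: 29.9
```

```bash
python3 go.py .5335,-.0215,.02,-.156
```

```text
t 7.75 p [ 0.5258 -0.0901  0.0207] e [ 3.139e+00 -2.000e-03 -1.020e-01] w 0.0597 f 29.9 [-0.3 -3.8  2.5] q6 1.4
.5335,-.0215,.02,-.156 -> [ 0.0006 -0.069   0.0005] [ 0.003 -0.002  0.054]
```

carry_out:
  commands:
    - [0, -0.018, 0, 0, 0, 0.015]
    - [0, -0.035, 0, 0, 0, 0.03]
    - [0, -0.052, 0, 0, 0, 0.045]
    - [0, -0.064, 0, 0, 0, 0.054]
    - [0.0005, -0.069, 0, 0, 0, 0.054]

```text
time: 8.25
tool_pos: [0.533, -0.0209, 0.0207]
ee_rot: [3.139, -0.002, -0.153]
wrist_force: [-1.2, -6.8, 6.3]
width: 0.0599
finger_force: 29.9
```

carry_out:
  commands:
    - [0, 0, 0, 0, 0, 0]
    - [0, 0, 0, 0, 0, 0]
    - [0, 0, 0, 0, 0, 0]
    - [0, 0, 0, 0, 0, 0]
    - [0, 0, 0, 0, 0, 0]

```text
time: 8.75
tool_pos: [0.5332, -0.0204, 0.0207]
ee_rot: [-3.141, -0.002, -0.154]
wrist_force: [-1.6, -1.2, 7.1]
width: 0.06
finger_force: 29.9
```

carry_out:
  commands:
    - [0, 0, 0, 0, 0, 0]
    - [0, 0, 0, 0, 0, 0]
    - [0, 0, 0, 0, 0, 0]
    - [0, 0, 0, 0, 0, 0]
    - [0, 0, 0, 0, 0, 0]
  jaw: 1

```text
time: 9.25
tool_pos: [0.5323, -0.0205, 0.0191]
ee_rot: [-3.141, 0.001, -0.154]
wrist_force: [-0.1, -0.6, 0.5]
width: 0.0932
finger_force: 0.0
```

carry_out:
  commands:
    - [0, 0, -0.015, 0, 0, 0]
    - [0, 0, -0.045, 0, 0, 0]
    - [0, 0, -0.085, 0, 0, 0]
    - [0, 0, -0.125, 0, 0, 0]
    - [0, 0, -0.165, 0, 0, 0]

```text
time: 9.75
tool_pos: [0.5322, -0.0205, 0.1858]
ee_rot: [-3.142, 0.0, -0.154]
wrist_force: [1.2, 0.2, -0.9]
width: 0.0941
finger_force: 0.0
```

```bash
python3 go.py .6065,-.323,.19,-.43
```

```text
t 9.75 p [ 0.5322 -0.0205  0.1858] e [-3.142  0.    -0.154] w 0.0941 f 0.0 [ 1.2  0.2 -0.9] q6 1.58
.6065,-.323,.19,-.43 -> [ 0.1198  0.2875 -0.0042] [-0.     0.     0.276]
```

carry_out:
  commands:
    - [0.012, 0.03, 0, 0, 0, 0]
    - [0.028, 0.067, 0, 0, 0, 0]
    - [0.044, 0.105, 0, 0, 0, 0]
    - [0.06, 0.143, 0, 0, 0, 0]
    - [0.076, 0.182, 0, 0, 0, 0]

```text
time: 10.25
tool_pos: [0.5799, -0.2135, 0.1844]
ee_rot: [-3.141, -0.0, -0.154]
wrist_force: [0.1, 0.5, -0.4]
width: 0.094
finger_force: 0.0
```

carry_out:
  commands:
    - [0.014, 0.034, 0, 0, 0, 0.06]
    - [0.027, 0.065, 0, 0, 0, 0.13]
    - [0.038, 0.091, 0, 0, 0, 0.2]
    - [0.044, 0.1055, 0, 0, 0, 0.25]
    - [0.044, 0.1055, 0, 0, 0, 0.276]

```text
time: 10.75
tool_pos: [0.6066, -0.3253, 0.1831]
ee_rot: [3.141, 0.001, -0.434]
wrist_force: [0.3, 0.5, 0.0]
width: 0.0942
finger_force: 0.0
```

```bash
python3 go.py .6065,-.323,.10,-.43
python3 - <<'E'
from bench import *
from h import *
s=snapshot("top"); W=cloud(s); z=W[...,2]; w=snapshot("wrist")
for n,a in [("done",(236,232,292,310)),("wait",(295,235,350,318))]:
    m=np.zeros(z.shape,bool); m[a[1]:a[3],a[0]:a[2]]=1; m&=(z>.04)&(z<.08)
    print(n,m.sum(),rect(W[m]))
cv2.imwrite("pics/w1.png",w["img"][:,:,::-1])
E
```

```text
t 10.75 p [ 0.6066 -0.3253  0.1831] e [ 3.141e+00  1.000e-03 -4.340e-01] w 0.0942 f 0.0 [0.3 0.5 0. ] q6 1.43
.6065,-.323,.10,-.43 -> [-0.001  -0.0021  0.0831] [ 0.     0.001 -0.004]
done 1241 (array([557.1, 124.4]), array([132. ,  61.5]), np.float64(-0.151))
wait 1227 (array([531.6, -20.9]), array([131.6,  60.9]), np.float64(-0.171))
```

View pics/w1.png

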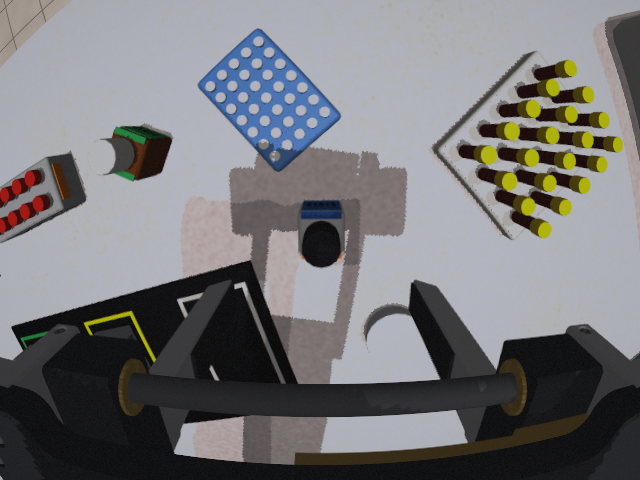

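Both racks are square inside their outlines. In the wrist picture the bottle is at (321,235), blue label at the top, square to and midway between the fingers at (230,285) and (415,285).

carry_out:
  commands:
    - [-0.001, -0.002, 0.03, 0, 0, 0]
    - [-0.001, -0.002, 0.065, 0, 0, 0]
    - [-0.001, -0.002, 0.1, 0, 0, 0]
    - [-0.001, -0.002, 0.13, 0, 0, 0]
    - [-0.001, -0.002, 0.155, 0, 0, 0]

```text
time: 11.35
tool_pos: [0.6062, -0.3186, 0.0277]
ee_rot: [-3.141, 0.002, -0.428]
wrist_force: [-0.1, 0.3, -0.4]
width: 0.0941
finger_force: 0.0
```

carry_out:
  commands:
    - [0, 0, 0, 0, 0, 0]
    - [0, 0, 0, 0, 0, 0]
    - [0, 0, 0, 0, 0, 0]
    - [0, 0, 0, 0, 0, 0]
    - [0, 0, 0, 0, 0, 0]

```text
time: 11.85
tool_pos: [0.6078, -0.3214, 0.0315]
ee_rot: [3.141, -0.003, -0.43]
wrist_force: [-0.5, -0.4, -0.4]
width: 0.094
finger_force: 0.0
```

carry_out:
  commands:
    - [0, 0, 0, 0, 0, 0]
    - [0, 0, 0, 0, 0, 0]
    - [0, 0, 0, 0, 0, 0]
    - [0, 0, 0, 0, 0, 0]
    - [0, 0, 0, 0, 0, 0]
  jaw: 0

```text
time: 12.35
tool_pos: [0.6068, -0.3209, 0.0293]
ee_rot: [3.142, 0.0, -0.43]
wrist_force: [0.2, -0.5, -0.3]
width: 0.0574
finger_force: 0.0
```

carry_out:
  commands:
    - [0, 0, 0, 0, 0, 0]
    - [0, 0, 0, 0, 0, 0]
    - [0, 0, 0, 0, 0, 0]
    - [0, 0, 0, 0, 0, 0]
    - [0, 0, 0, 0, 0, 0]

```text
time: 12.85
tool_pos: [0.6068, -0.3211, 0.0294]
ee_rot: [3.141, 0.0, -0.43]
wrist_force: [0.5, -1.2, -0.7]
width: 0.0399
finger_force: 30.0
```

```bash
python3 go.py .6065,-.323,.18,-.43
```

```text
t 12.85 p [ 0.6068 -0.3211  0.0294] e [ 3.141  0.    -0.43 ] w 0.0399 f 30.0 [ 0.5 -1.2 -0.7] q6 1.43
.6065,-.323,.18,-.43 -> [ 0.0005  0.0019 -0.1506] [ 0.  0. -0.]
```

carry_out:
  commands:
    - [0, 0, -0.01, 0, 0, 0]
    - [0, 0, -0.04, 0, 0, 0]
    - [0, 0, -0.08, 0, 0, 0]
    - [0, 0, -0.12, 0, 0, 0]
    - [0, 0, -0.14, 0, 0, 0]

```text
time: 13.35
tool_pos: [0.6083, -0.3215, 0.1754]
ee_rot: [3.141, -0.008, -0.43]
wrist_force: [-0.6, -0.4, -1.1]
width: 0.0399
finger_force: 30.0
```

```bash
python3 go.py .45,.33,.18,-.115
```

```text
t 13.35 p [ 0.6083 -0.3215  0.1754] e [ 3.141 -0.008 -0.43 ] w 0.0399 f 30.0 [-0.6 -0.4 -1.1] q6 1.43
.45,.33,.18,-.115 -> [-0.4154 -0.5262 -0.0081] [ 0.002 -0.007 -0.315]
```

carry_out:
  commands:
    - [-0.01, -0.013, 0, 0, 0, 0]
    - [-0.028, -0.036, 0, 0, 0, 0]
    - [-0.05, -0.064, 0, 0, 0, 0]
    - [-0.075, -0.095, 0, 0, 0, 0]
    - [-0.104, -0.1315, 0, 0, 0, 0]

```text
time: 13.85
tool_pos: [0.5667, -0.1571, 0.1698]
ee_rot: [-3.141, -0.0, -0.432]
wrist_force: [-0.2, 0.7, -0.6]
width: 0.0398
finger_force: 30.0
```

carry_out:
  commands:
    - [-0.022, -0.028, 0, 0, 0, 0]
    - [-0.044, -0.056, 0, 0, 0, 0]
    - [-0.066, -0.084, 0, 0, 0, 0]
    - [-0.088, -0.112, 0, 0, 0, 0]
    - [-0.11, -0.14, 0, 0, 0, 0]

```text
time: 14.35
tool_pos: [0.525, 0.0167, 0.1701]
ee_rot: [-3.141, -0.001, -0.43]
wrist_force: [-0.1, 0.2, -1.9]
width: 0.0399
finger_force: 30.0
```

carry_out:
  commands:
    - [-0.022, -0.028, 0, 0, 0, -0.06]
    - [-0.044, -0.056, 0, 0, 0, -0.12]
    - [-0.066, -0.084, 0, 0, 0, -0.18]
    - [-0.088, -0.112, 0, 0, 0, -0.25]
    - [-0.11, -0.14, 0, 0, 0, -0.315]

```text
time: 14.85
tool_pos: [0.4833, 0.1898, 0.1702]
ee_rot: [-3.141, -0.001, -0.112]
wrist_force: [0.1, -1.3, -2.0]
width: 0.0396
finger_force: 30.0
```

```bash
python3 go.py .45,.36,.15,-.115 .4885,.358,.0894,-.115
```

```text
t 14.85 p [0.4833 0.1898 0.1702] e [-3.141e+00 -1.000e-03 -1.120e-01] w 0.0396 f 30.0 [ 0.1 -1.3 -2. ] q6 1.95
.45,.36,.15,-.115 -> [-0.0522 -0.1654  0.0203] [-0.001 -0.001  0.003]
.4885,.358,.0894,-.115 -> [-0.0138 -0.1677  0.0809] [-0.001 -0.001  0.003]
```

carry_out:
  commands:
    - [-0.013, -0.035, 0, 0, 0, 0]
    - [-0.026, -0.075, 0, 0, 0, 0]
    - [-0.039, -0.115, 0.01, 0, 0, 0]
    - [-0.048, -0.15, 0.02, 0, 0, 0]
    - [-0.052, -0.166, 0.03, 0, 0, 0]

```text
time: 15.35
tool_pos: [0.4503, 0.3621, 0.1396]
ee_rot: [-3.14, 0.0, -0.112]
wrist_force: [0.1, -0.5, -1.7]
width: 0.0399
finger_force: 30.0
```

carry_out:
  commands:
    - [0, -0.002, 0.02, 0, 0, 0]
    - [0.006, -0.002, 0.04, 0, 0, 0]
    - [0.018, -0.002, 0.05, 0, 0, 0]
    - [0.031, -0.002, 0.051, 0, 0, 0]
    - [0.0385, -0.002, 0.051, 0, 0, 0]

```text
time: 15.85
tool_pos: [0.4919, 0.3559, 0.0889]
ee_rot: [-3.141, -0.001, -0.117]
wrist_force: [0.8, -0.3, -1.0]
width: 0.0397
finger_force: 30.0
```

```bash
python3 go.py .4935,.358,.0894,-.115
python3 - <<'E'
from bench import *
import cv2
s=snapshot("scene"); cv2.imwrite("pics/s2.png",cv2.resize(s["img"][140:260,330:490][:,:,::-1],None,fx=4,fy=4))
E
```

```text
t 15.85 p [0.4919 0.3559 0.0889] e [-3.141e+00 -1.000e-03 -1.170e-01] w 0.0397 f 30.0 [ 0.8 -0.3 -1. ] q6 2.22
.4935,.358,.0894,-.115 -> [ 0.0013 -0.0023 -0.0005] [-0.    -0.001 -0.002]
```

View pics/s2.png

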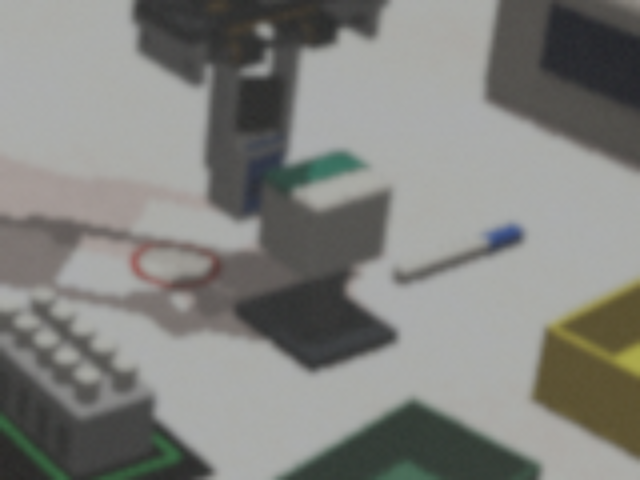

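The bottle, at about (255,140) in the crop, hangs upright with its blue label towards the window side of the head at (320,200). I hold it there, back off, then turn it half round.

carry_out:
  commands:
    - [0, -0.002, 0, 0, 0, 0]
    - [0, -0.002, 0, 0, 0, 0]
    - [0, -0.002, 0, 0, 0, 0]
    - [0, -0.002, 0, 0, 0, 0]
    - [0, -0.002, 0, 0, 0, 0]

```text
time: 16.4
tool_pos: [0.4899, 0.3588, 0.0887]
ee_rot: [-3.141, -0.0, -0.115]
wrist_force: [0.2, 0.9, -1.0]
width: 0.0401
finger_force: 30.0
```

carry_out:
  commands:
    - [-0.008, 0, 0, 0, 0, 0]
    - [-0.016, 0, 0, 0, 0, -0.14]
    - [-0.025, 0, 0, 0, 0, -0.28]
    - [-0.03, 0, 0, 0, 0, -0.42]
    - [-0.03, 0, 0, 0, 0, -0.56]

```text
time: 16.9
tool_pos: [0.4589, 0.3623, 0.0885]
ee_rot: [-3.141, 0.001, 0.452]
wrist_force: [-0.3, -0.4, -1.2]
width: 0.0399
finger_force: 30.0
```

carry_out:
  commands:
    - [0, 0, 0, 0, 0, -0.14]
    - [0, 0, 0, 0, 0, -0.28]
    - [0, 0, 0, 0, 0, -0.42]
    - [0, 0, 0, 0, 0, -0.56]
    - [0, 0, 0, 0, 0, -0.7]

```text
time: 17.4
tool_pos: [0.4596, 0.3622, 0.0884]
ee_rot: [-3.141, 0.0, 1.151]
wrist_force: [0.7, 1.1, -2.2]
width: 0.0399
finger_force: 30.0
```

carry_out:
  commands:
    - [0, 0, 0, 0, 0, -0.14]
    - [0, 0, 0, 0, 0, -0.28]
    - [0, 0, 0, 0, 0, -0.42]
    - [0, 0, 0, 0, 0, -0.56]
    - [0, 0, 0, 0, 0, -0.7]

```text
time: 17.9
tool_pos: [0.4596, 0.3622, 0.0884]
ee_rot: [-3.141, -0.0, 1.851]
wrist_force: [-0.2, -0.7, -1.1]
width: 0.0395
finger_force: 30.0
```

carry_out:
  commands:
    - [0, 0, 0, 0, 0, -0.14]
    - [0, 0, 0, 0, 0, -0.28]
    - [0, 0, 0, 0, 0, -0.42]
    - [0, 0, 0, 0, 0, -0.56]
    - [0, 0, 0, 0, 0, -0.7]

```text
time: 18.4
tool_pos: [0.4596, 0.3622, 0.0884]
ee_rot: [-3.141, -0.0, 2.551]
wrist_force: [-0.3, -0.4, -2.3]
width: 0.04
finger_force: 30.0
```

```bash
python3 go.py .4925,.358,.0894,3.0266
```

```text
t 18.4 p [0.4596 0.3622 0.0884] e [-3.141 -0.     2.551] w 0.04 f 30.0 [-0.3 -0.4 -2.3] q6 -0.41
.4925,.358,.0894,3.0266 -> [-0.0296  0.0148 -0.001 ] [-0.    -0.    -0.476]
```

carry_out:
  commands:
    - [0, 0, 0, 0, 0, -0.14]
    - [-0.006, 0.003, 0, 0, 0, -0.28]
    - [-0.015, 0.0075, 0, 0, 0, -0.4]
    - [-0.025, 0.0125, 0, 0, 0, -0.476]
    - [-0.03, 0.015, -0.001, 0, 0, -0.476]

```text
time: 18.9
tool_pos: [0.4936, 0.3575, 0.0893]
ee_rot: [-3.141, -0.0, 3.021]
wrist_force: [0.1, 0.6, -0.9]
width: 0.0398
finger_force: 30.0
```

carry_out:
  commands:
    - [0, 0, 0, 0, 0, 0]
    - [0, 0, 0, 0, 0, 0]
    - [0, 0, 0, 0, 0, 0]
    - [0, 0, 0, 0, 0, 0]
    - [0, 0, 0, 0, 0, 0]

```text
time: 19.4
tool_pos: [0.4933, 0.3577, 0.0895]
ee_rot: [-3.142, -0.0, 3.021]
wrist_force: [0.2, -0.7, -1.3]
width: 0.0395
finger_force: 30.0
```

```bash
python3 go.py .4506,.3348,.09,3.0266 .4506,.3348,.0294,3.0266
python3 - <<'E'
from bench import *
import cv2
s=snapshot("scene"); cv2.imwrite("pics/s3.png",cv2.resize(s["img"][140:260,330:490][:,:,::-1],None,fx=4,fy=4))
E
```

```text
t 19.4 p [0.4933 0.3577 0.0895] e [-3.142 -0.     3.021] w 0.0395 f 30.0 [ 0.2 -0.7 -1.3] q6 -0.92
.4506,.3348,.09,3.0266 -> [ 0.0396 -0.0279 -0.0005] [-0.    -0.    -0.006]
.4506,.3348,.0294,3.0266 -> [ 0.0396 -0.0279  0.0601] [-0.    -0.    -0.006]
```

View pics/s3.png

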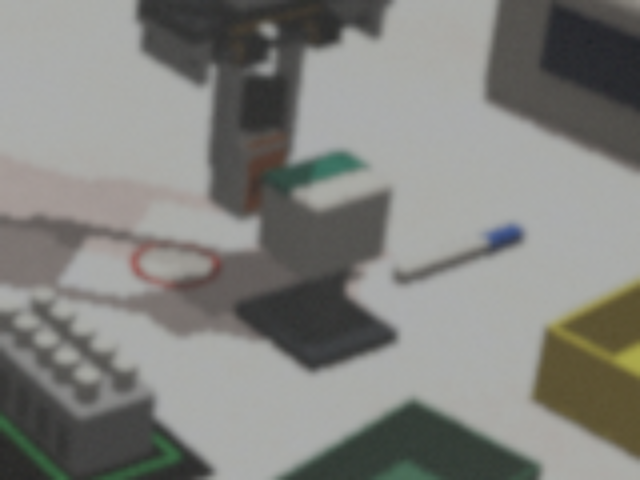

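The orange label now faces the window, at about (265,165) in the crop. Next I place the bottle on the mark.

carry_out:
  commands:
    - [0.008, -0.006, 0, 0, 0, 0]
    - [0.018, -0.013, 0, 0, 0, 0]
    - [0.03, -0.021, 0.008, 0, 0, 0]
    - [0.038, -0.027, 0.02, 0, 0, 0]
    - [0.0395, -0.028, 0.032, 0, 0, 0]

```text
time: 19.95
tool_pos: [0.4498, 0.334, 0.0573]
ee_rot: [-3.141, -0.0, 3.021]
wrist_force: [0.2, -0.4, -1.7]
width: 0.0397
finger_force: 30.0
```

carry_out:
  commands:
    - [0, 0, 0.008, 0, 0, 0]
    - [0, 0, 0.014, 0, 0, 0]
    - [0, 0, 0.018, 0, 0, 0]
    - [0, 0, 0.02, 0, 0, 0]
    - [0, 0, 0.02, 0, 0, 0]

```text
time: 20.45
tool_pos: [0.4512, 0.3347, 0.0373]
ee_rot: [-3.141, -0.0, 3.021]
wrist_force: [0.5, -0.2, -1.6]
width: 0.0399
finger_force: 30.0
```

```bash
python3 go.py .4506,.3348,.0294,3.0266
```

```text
t 20.45 p [0.4512 0.3347 0.0373] e [-3.141 -0.     3.021] w 0.0399 f 30.0 [ 0.5 -0.2 -1.6] q6 -0.91
.4506,.3348,.0294,3.0266 -> [0.0006 0.0001 0.0079] [-0.    -0.    -0.006]
```

carry_out:
  commands:
    - [0, 0, 0.002, 0, 0, 0]
    - [0, 0, 0.004, 0, 0, 0]
    - [0, 0, 0.006, 0, 0, 0]
    - [0, 0, 0.0075, 0, 0, 0]
    - [0, 0, 0.008, 0, 0, 0]

```text
time: 20.95
tool_pos: [0.4509, 0.3345, 0.0294]
ee_rot: [-3.141, -0.0, 3.021]
wrist_force: [-0.0, -0.2, 0.9]
width: 0.0401
finger_force: 30.0
```

```bash
python3 go.py .4506,.3348,.0294,3.0266
```

```text
t 20.95 p [0.4509 0.3345 0.0294] e [-3.141 -0.     3.021] w 0.0401 f 30.0 [-0.  -0.2  0.9] q6 -0.91
.4506,.3348,.0294,3.0266 -> [ 0.0003  0.0002 -0.    ] [-0.    -0.    -0.006]
```

The wrist force has changed sign, from -1.6 to +0.9 N, so the bottle is standing on the table. I release it and lift clear.

carry_out:
  commands:
    - [0, 0, 0, 0, 0, 0]
    - [0, 0, 0, 0, 0, 0]
    - [0, 0, 0, 0, 0, 0]
    - [0, 0, 0, 0, 0, 0]
    - [0, 0, 0, 0, 0, 0]
  jaw: 1

```text
time: 21.45
tool_pos: [0.4511, 0.3346, 0.0296]
ee_rot: [3.142, 0.0, 3.021]
wrist_force: [-0.4, -0.1, -0.0]
width: 0.0766
finger_force: 0.0
```

carry_out:
  commands:
    - [0, 0, -0.01, 0, 0, 0]
    - [0, 0, -0.04, 0, 0, 0]
    - [0, 0, -0.08, 0, 0, 0]
    - [0, 0, -0.12, 0, 0, 0]
    - [0, 0, -0.16, 0, 0, 0]

```text
time: 21.95
tool_pos: [0.4509, 0.3345, 0.1919]
ee_rot: [3.141, 0.001, 3.021]
wrist_force: [0.5, 0.0, -0.0]
width: 0.0939
finger_force: 0.0
```

carry_out:
  commands:
    - [0.03, 0.0, 0, 0, 0, 0]
    - [0.06, 0, 0, 0, 0, 0]
    - [0.09, 0, 0, 0, 0, 0]
    - [0.11, 0, 0, 0, 0, 0]
    - [0.11, 0, 0, 0, 0, 0]

```text
time: 22.45
tool_pos: [0.3401, 0.3483, 0.1905]
ee_rot: [3.14, 0.001, 3.023]
wrist_force: [-0.1, -0.0, -0.1]
width: 0.0938
finger_force: 0.0
```

```bash
python3 - <<'E'
from bench import *
from h import *
s=snapshot("top"); W=cloud(s); z=W[...,2]
for n,a,h in [("done",(236,232,292,310),.04),("wait",(295,235,350,318),.04),("bottle",(155,280,215,330),.03)]:
    m=np.zeros(z.shape,bool); m[a[1]:a[3],a[0]:a[2]]=1; m&=(z>h)&(z<.107)
    print(n,m.sum(),rect(W[m]),W[m][:,2].max())
cv2.imwrite("pics/end.png",s["img"][:,:,::-1])
E
python3 go.py
```

```text
done 1242 (array([557.1, 124.7]), array([132.4,  61.1]), np.float64(-0.152)) 0.08256415143568577
wait 1228 (array([532. , -21.2]), array([132.6,  60.6]), np.float64(-0.171)) 0.0799937305527153
bottle 321 (array([449.4, 332.4]), array([41.3, 40.3]), np.float64(-0.125)) 0.10518107076151369
t 22.5 p [0.3414 0.3481 0.1902] e [3.141e+00 2.000e-03 3.022e+00] w 0.0942 f 0.0 [ 0.8 -0.6 -0.4] q6 -0.77
```

View pics/end.png

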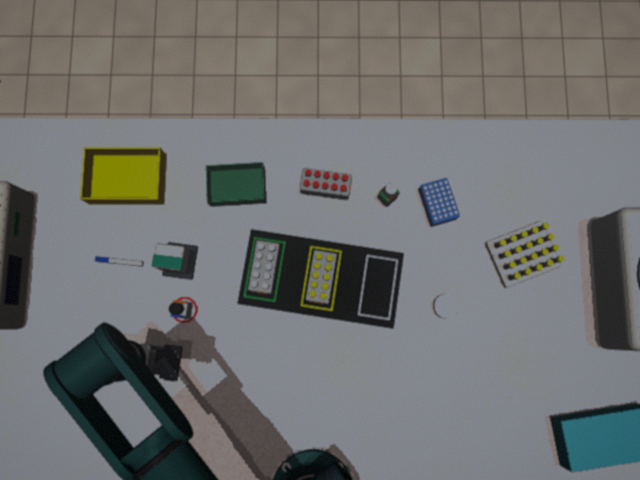

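The final picture shows the white-capped rack in green (263,268), the yellow-capped rack in yellow (321,278) and the bottle upright on the mark (183,310). The arm is clear and the bystanders have not moved.

```bash
python3 -c "
from bench import *
print(close_job())"
```

```text
the job is handed in; nothing more can be done
None
```

The job is handed in at about 22.5 s of the 72 s: both racks slid square into their outlines, blue then orange label shown to the window, and the bottle released upright about 3 mm from the mark's centre; the hand-in returned no verdict.

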